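Set the sprung heel clamp open on its stop pin

TASK

Get the blue heel clamp ready for the next shoe: with the fingertips, push its blue jaw block back against the spring until the stop pin snaps in behind the tooth, then let it go so that it springs back and stays latched half open on the pin. Do not push or pull the stop pins by hand, leave the red clamp closed, and do not pick up or shift the jar, spool, tin or hammer.

Things in the scene. Friction and masses are not known exactly. Their poses are not given: they have to be found in the camera images.
- blue_clamp: Clamp with the blue jaw block, fixed to the bench: dark base plate 330 x 130 x 15 mm, x from -50 to 280. Origin at bench level, mid-width, under the closed block's pushing face. +x is the way the block is pushed open, z up. On it a low fixed steel jaw, 100 mm wide, x -45 to -14 mm, top 28 mm above the bench. Nothing on the clamp is over 81 mm high.
- blue_face (a point): Middle of the blue block's upright pushing face, 62 mm above the bench; moves with the block, axes as the clamp's. The face looks along the clamp's -x, is 100 mm wide, 18 to 80 mm above the bench; above 28 mm it is free to fingers over the low jaw. The block is 100 x 100 x 62 mm and slides along the clamp's x only.
- blue_slide (a joint): Travel of the blue block in m: 0 closed (sprung), growing along the clamp's +x, 0.065 at the end stop. Push: 5 N at 0 to 13 N at the end, some 2 N more if quick or over the tooth. The tooth meets the pin at about 0.010; the pin snaps in behind it past 0.040. Let go beyond 0.043 it springs back and latches at about 0.040; let go before, it returns to 0.
- blue_pin: The blue clamp's sprung steel stop pin, 8 mm thick, level along the clamp's y in a grey housing on the +y side; yellow knob, 18 mm across, on its outer end, 60 to 76 mm from the tip. Origin: its inner tip, at x 190, y 12.5, z 36 mm in the clamp's frame when in; the tooth drives it out up to 11 mm along +y. Works by itself.
- red_clamp: Clamp with the red jaw block, fixed to the bench: dark base plate 330 x 130 x 15 mm, x from -50 to 280. Origin at bench level, mid-width, under the closed block's pushing face. +x is the way the block is pushed open, z up. On it a low fixed steel jaw, 100 mm wide, x -45 to -14 mm, top 28 mm above the bench. Nothing on the clamp is over 81 mm high.
- red_face (a point): Middle of the red block's upright pushing face, 62 mm above the bench; moves with the block, axes as the clamp's. The face looks along the clamp's -x, is 100 mm wide, 18 to 80 mm above the bench; above 28 mm it is free to fingers over the low jaw. The block is 100 x 100 x 62 mm and slides along the clamp's x only.
- red_slide (a joint): Travel of the red block in m: 0 closed (sprung), growing along the clamp's +x, 0.065 at the end stop. Push: 5 N at 0 to 13 N at the end, some 2 N more if quick or over the tooth. The tooth meets the pin at about 0.010; the pin snaps in behind it past 0.040. Let go beyond 0.043 it springs back and latches at about 0.040; let go before, it returns to 0.
- red_pin: The red clamp's sprung steel stop pin, 8 mm thick, level along the clamp's y in a grey housing on the +y side; yellow knob, 18 mm across, on its outer end, 60 to 76 mm from the tip. Origin: its inner tip, at x 190, y 12.5, z 36 mm in the clamp's frame when in; the tooth drives it out up to 11 mm along +y. Works by itself.
- jar: Amber jar with a white cap, 56 mm across, 75 mm high, standing loose; origin at the centre of its underside.
- spool: Green thread spool, 44 mm across, 55 mm high, standing loose; origin at the centre of its underside.
- tin: Round black polish tin, 76 mm across, 45 mm high, loose; origin at the centre of its underside.
- hammer: Hammer lying loose on the bench along its own x, handle to -x; origin under it, on the bench.

How it is judged:
By the outcome, as a careful person would: the job done as asked, in the order asked, and still so for the second after the job is handed in, with the robot touching nothing.
It also fails if it takes over 32 s, if anything falls off the work surface, if the arm or the gripper's body presses on something with over 40 N, if the wrist force passes 120 N, or if a joint passes its speed limit or range.

ROBOT

A 6-joint arm with a two-finger parallel gripper is mounted at the origin on the work surface. World frame = base frame: x ahead of the robot, y to its left, z up, the work surface at z = 0. Lengths are in mm, angles in rad, forces in N, time in s.
With the tool pointing down it reaches from about 350 to 925 mm from the base axis. Payload 6.4 kg.
Tool frame: the origin (TCP) lies midway between the tips of the shut fingers; the grasp point (between the pads) lies 19 mm behind it (ctrl.tcp_to_grasp is the distance from the TCP to the grasp point, in mm); z points along the fingers, y is the line along which they close (so a half turn about z gives the same grasp; the last joint's range is limited). The gripper opens to 94 mm and grips with 3 to 60 N. Pads are 16 mm wide; open, the fingers measure 119 mm over their backs; the gripper's body (75 mm by 177 mm) begins 78 mm behind the grasp point.
Start: joints at [-1.393, 0.245, 1.558, -0, 1.339, -0.174], TCP at [223.987, -610.199, 205.455] pointing down, gripper open.
Joint ranges: [-3.13, 3.13], [-1.02, 2.26], [0.13, 2.54], [-0.95, 4.09], [0.21, 2.88], [-2.74, 2.74]. Speed limits (rad/s): [2.57, 2.57, 3.14, 3.14, 3.14, 3.14].

INTERFACE

Orientations are given as a rotation vector (axis times angle).
In Python, from station import status, eyes, ctrl gives the robot as it stands. The module is installed in compiled form; this text tells all that it offers.
- The arm moves only by the tool inch_along, called after "Emit:" as a command line: name --argument value ..., lists and objects as JSON in quotes. Schema: {"type":"object","properties":{"increments":{"type":"object","properties":{"plan":{"type":"array","items":{"type":"array","items":{"type":"number"},"minItems":5,"maxItems":5},"minItems":1,"maxItems":8}},"additionalProperties":false,"required":["plan"]},"grip_n":{"type":"number"},"only":{"type":"string"},"quiet":{"type":"boolean"},"lines":{"type":"string"}},"required":["increments"],"additionalProperties":false}. increments is an object whose key "plan" holds a list of rows, 1 to 8 of them, each of 5 numbers: dx, dy, dz in shares of 1000 mm (1.0 is 1000 mm), then a turn about the tool's z in normalised numbers (1 is 90 degrees), then the opening from 0.0 (shut) to 1.0 (fully open); each row is the pose to reach, as a shift and turn from the pose commanded when the call began, along the tool's axes at that moment; what a row does not reach only later rows make up. A row lasts 1/10 s, in which the tool goes at most 50 mm and 0.15 rad, less where a joint would pass 70% of its speed; a pose out of reach is approached as far as the arm can. The fingers move at their own pace and stop on an object; grip_n is the grip in N (left out, the last holds). Time passes only in rows, so rows that do not move let the fingers close. The tool returns the time, the measured TCP pose, the force, the opening and the grip force at its end. only (a regular expression) keeps the lines of the reply that match it, lines (a string "A,B") keeps lines A to B, and quiet returns only ok. No shift or turn number may pass 1 either way. Input that does not fit is refused with a message, and nothing moves.
- status.sense(): the state, without advancing time (a new reading comes with each control period).
- eyes.capture(name): name is "side" or "top" or "wrist"; returns (picture, depth): 384x512x3 uint8, red, green, blue; 384x512 float32, mm along the optical axis (not along the pixel's ray), 0 where there is no reading.
- eyes.camera_info(name): a dict with "intrinsics" (3x3 intrinsics, pixels), "position" and "attitude" of the camera in the world. Camera axes: x right, y down, z forward; pixel columns grow to the right and rows downward; lengths in mm; the calibration is good to about 2 mm. The wrist camera is an equidistant fisheye: a pixel r from the principal point sees the ray r / f radians off the axis. A picture is of the moment at which its call begins: read the wrist's pose just before it. camera_info takes no time and is no camera call; for the wrist camera it gives the pose at the moment of the call.
- ctrl.sign_off(): hands the job in; it is judged then, once.
The state is a dict: "time_s": time; "joint_positions": joint angles; "qd": joint speeds; "tau": joint torques, N m; "ee_pos": TCP position; "eef_rot": TCP orientation; "force": force on the tool from outside, world axes, zero at the start; "moment": the same for the moment, N m; "grip_width": opening from 0.0 (shut) to 1.0 (fully open); "gripper_force": force on a finger pad.
Only numpy, scipy, OpenCV 4.12 (cv2) and the standard library are available. Lean on these libraries where they do the work, as an engineer would, in place of code of your own. Each camera call takes 0.05 s, during which the arm holds its last target. There are 200 camera calls.

## Working session

There is one attempt and no reset: what is moved stays moved. The work goes in short steps, Python scripts to look and compute and a tool call to move; the robot and the scene stay as the last step left them, time stands still between calls to the robot, and variables do not carry over. Pictures are saved under pics/ and viewed, at most 10 in all, crops included, and the job is handed in when it is done.

```bash
mkdir -p pics; python3 - <<'E'
from station import status, eyes, ctrl
import cv2, numpy as np
for n in ("top","side"):
    p,d=eyes.capture(n); cv2.imwrite(f"pics/{n}.png",p[...,::-1]); np.savez(f"{n}.npz",p=p,d=d)
    print(n,eyes.camera_info(n))
s=status.sense(); print(s)
a=cv2.imread("pics/top.png");b=cv2.imread("pics/side.png")
E
```

```text
top {'intrinsics': array([[393.10131803,   0.        , 258.70226682],
       [  0.        , 393.10131803, 192.27715743],
       [  0.        ,   0.        ,   1.        ]]), 'position': array([ 465.92072048,    3.74839136, 1426.33638346]), 'attitude': array([-2.1968801 ,  2.17101589, -0.08730998])}
side {'intrinsics': array([[348.63873853,   0.        , 254.85058112],
       [  0.        , 348.63873853, 189.65089887],
       [  0.        ,   0.        ,   1.        ]]), 'position': array([303.38258556, 699.05192591, 779.69945822]), 'attitude': array([-0.44439402,  2.72272196, -1.177607  ])}
{'time_s': 0.1, 'joint_positions': array([-1.39310686e+00,  2.45750596e-01,  1.55887404e+00,  1.30188394e-05,
        1.33873883e+00, -1.74085764e-01]), 'qd': array([-0.00027232,  0.00019897, -0.0034735 , -0.00018741,  0.000448  ,
       -0.00105862]), 'tau': array([-1.29990331e-04, -4.16917527e+01, -3.15523946e+01,  6.86707045e-02,
        3.10557336e-02, -5.39920688e-05]), 'ee_pos': array([ 223.88666885, -609.64282221,  204.46121924]), 'eef_rot': array([-3.09138025e+00, -5.49408056e-01, -1.48771901e-05]), 'force': array([-0.35814335, -0.11208997,  1.24463244]), 'moment': array([0.05897141, 0.06821979, 0.05322777]), 'gripper_force': 0.0, 'grip_width': 1.0026557389311606}
```

View pics/top.png

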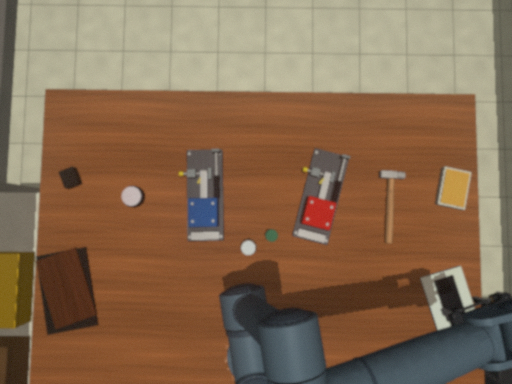

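View pics/side.png

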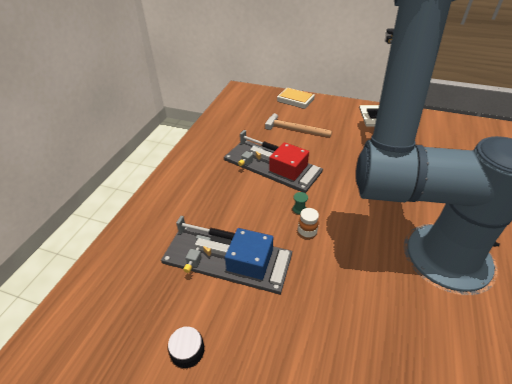

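The top view shows the blue block at (203,212) with its low jaw at (205,236), so the pushing face looks down the image. The jar is at (248,248), the spool at (271,235) and the red block at (320,213). The side view shows the blue block at (250,253).

```bash
cat > h.py <<'E'
import numpy as np, cv2
from station import status, eyes, ctrl
from scipy.spatial.transform import Rotation as R
def cam(n):
    i=eyes.camera_info(n); return i["intrinsics"],i["position"],R.from_rotvec(i["attitude"]).as_matrix()
def ray(n,uv):
    K,p,A=cam(n); uv=np.atleast_2d(uv).astype(float)
    return p,(A@np.linalg.inv(K)@np.c_[uv,np.ones(len(uv))].T).T
def onz(n,uv,z):
    p,d=ray(n,uv); return p+d*((z-p[2])/d[:,2])[:,None]
def dep(n,uv,z):
    p,d=ray(n,uv); return p+d*np.asarray(z)[:,None]
def big(m):
    k,l,s,c=cv2.connectedComponentsWithStats(m.astype(np.uint8)); return l==1+s[1:,4].argmax()
E
python3 - <<'E'
from h import *
np.set_printoptions(precision=1,suppress=True)
for n in ("top","side"):
    z=np.load(n+".npz"); p=z["p"]; d=z["d"]; h=cv2.cvtColor(p,cv2.COLOR_RGB2HSV)
    m=big((h[...,0]>105)&(h[...,0]<125)&(h[...,1]>150)&(h[...,2]>60))
    v,u=np.nonzero(m); P=dep(n,np.c_[u,v],d[m])
    t=P[:,2]>np.percentile(P[:,2],90)-6
    print(n,m.sum(),"top z",np.median(P[t,2]))
    uv=np.c_[u,v][t]; Q=onz(n,uv,80)[:,:2]
    r=cv2.minAreaRect(Q.astype(np.float32)); print(r, cv2.boxPoints(r), "depth centre",P[t].mean(0))
    # everything of the clamp: dark base and light parts via depth height 
    H,W=d.shape; vv,uu=np.mgrid[:H,:W]; A=dep(n,np.c_[uu.ravel(),vv.ravel()],d.ravel())
    c=P[t].mean(0); s=(A[:,2]>9)&(abs(A[:,1]-c[1])<85)&(A[:,0]>c[0]-120)&(A[:,0]<c[0]+280)&(A[:,2]<100)
    B=A[s&(A[:,2]<21)]; r=cv2.minAreaRect(B[:,:2].astype(np.float32)); print("base",r,np.median(B[:,2]))
    # low jaw: heights 22..35 near robot of block
    J=A[s&(A[:,2]>23)&(A[:,2]<34)&(A[:,0]<c[0]-55)]; print("jaw",len(J),J.min(0),J.max(0))
# jar cap height/pos from top
z=np.load("top.npz"); 
for nm,q in(("jar",(248,248)),("spool",(271,235))): print(nm,dep("top",[q],[z["d"][q[1],q[0]]]))
s=status.sense(); print(R.from_rotvec(s["eef_rot"]).as_matrix())
E
```

```text
top 1 top z 80.94688051420349
((516.77783203125, 155.679931640625), (0.0, 0.0), 0.0) [[516.8 155.7]
 [516.8 155.7]
 [516.8 155.7]
 [516.8 155.7]] depth centre [516.7 155.6  80.9]
base ((564.5870361328125, 176.8499298095703), (127.66044616699219, 332.7312927246094), 89.8021011352539) 15.215600898433422
jaw 232 [404.8 135.2  23. ] [451.7 238.3  33.8]
side 1638 top z 79.55495267306276
((499.6075744628906, 203.8836669921875), (98.12134552001953, 112.97368621826172), 2.2186193466186523) [[448.4 258.4]
 [452.8 145.5]
 [550.8 149.3]
 [546.4 262.2]] depth centre [497.5 201.   83.8]
base ((567.029296875, 195.98605346679688), (330.9759216308594, 131.2677764892578), 2.320003032684326) 14.716826479678389
jaw 407 [405.8 138.8  23.1] [439.2 240.9  31. ]
jar [[378.6  34.1  75.7]]
spool [[422.9 -44.8  52.1]]
[[ 0.9  0.3 -0. ]
 [ 0.3 -0.9  0. ]
 [ 0.  -0.  -1. ]]
```

```bash
python3 - <<'E'
from h import *
np.set_printoptions(precision=1,suppress=True)
n="top"; z=np.load(n+".npz"); p=z["p"].astype(int); d=z["d"]
m=big((p[...,2]>p[...,0]+40)&(p[...,2]>p[...,1]+30)); v,u=np.nonzero(m); P=dep(n,np.c_[u,v],d[m]); t=P[:,2]>72
r=cv2.minAreaRect(onz(n,np.c_[u,v][t],80)[:,:2].astype(np.float32)); print(m.sum(),np.median(P[t,2]),r,cv2.boxPoints(r))
vv,uu=np.mgrid[:384,:512]; A=dep(n,np.c_[uu.ravel(),vv.ravel()],d.ravel())
B=A[(A[:,2]>9)&(A[:,2]<21)&(abs(A[:,1]-195)<78)&(A[:,0]>390)&(A[:,0]<740)]; print("base",cv2.minAreaRect(B[:,:2].astype(np.float32)))
T=R.from_rotvec(status.sense()["eef_rot"]).as_matrix(); c=status.sense()["ee_pos"]
f=np.array([451.,192.,0]); print(T, T.T@(f-c))
E
```

```text
722 80.34769430632116 ((499.1584167480469, 191.09405517578125), (95.63521575927734, 92.51441955566406), 1.4462517499923706) [[450.2 236.1]
 [452.5 143.6]
 [548.1 146.1]
 [545.8 238.5]]
base ((563.8102416992188, 188.5142822265625), (332.8041076660156, 142.40328979492188), 0.6870473027229309)
[[ 0.9  0.3 -0. ]
 [ 0.3 -0.9  0. ]
 [ 0.  -0.  -1. ]] [ 489.4 -673.9  205.8]
```

The rows are not in the units I measure in: shifts go in shares of 1000 mm and turns go in shares of 90 degrees. I convert before sending: 336 mm / 1000 = 0.336, -260 mm / 1000 = -0.26, 0.31 rad / 1.5708 = 0.1974.

Emit:
inch_along --increments '{"plan": [[0.336,-0.26,0,0.1974,0],[0.336,-0.26,0,0.1974,0],[0.336,-0.26,0,0.1974,0],[0.336,-0.26,0,0.1974,0],[0.336,-0.26,0,0.1974,0],[0.336,-0.26,0,0.1974,0],[0.336,-0.26,0,0.1974,0],[0.336,-0.26,0,0.1974,0]]}' --grip_n 10

```text
time_s: 0.9
ee_pos: [437.1, -269.4, 205.2]
eef_rot: [-3.141, -0.065, 0.0]
force: [1.1, -0.0, 0.2]
grip_width: 0.356
gripper_force: 0.0
```

```bash
python3 - <<'E'
from h import *
np.set_printoptions(precision=3,suppress=True)
s=status.sense();T=R.from_rotvec(s["eef_rot"]).as_matrix();print(s["ee_pos"],T,T.T@([400,190,205]-s["ee_pos"]))
E
```

```text
[ 437.118 -269.372  205.214] [[ 0.999  0.041 -0.   ]
 [ 0.041 -0.999  0.   ]
 [-0.    -0.    -1.   ]] [ -18.042 -460.515    0.303]
```

To row units: -460 mm / 1000 = -0.46, -18 mm / 1000 = -0.018.

Emit:
inch_along --increments '{"plan": [[-0.018,-0.46,0,0,0],[-0.018,-0.46,0,0,0],[-0.018,-0.46,0,0,0],[-0.018,-0.46,0,0,0],[-0.018,-0.46,0,0,0],[-0.018,-0.46,0,0,0],[-0.018,-0.46,0,0,0],[-0.018,-0.46,0,0,0]]}'

```text
time_s: 1.7
ee_pos: [403.5, 129.2, 205.4]
eef_rot: [3.141, 0.065, 0.001]
force: [0.8, -0.0, 0.1]
grip_width: 0.006
gripper_force: 0.0
```

```bash
python3 - <<'E'
from h import *
np.set_printoptions(precision=3,suppress=True)
s=status.sense();T=R.from_rotvec(s["eef_rot"]).as_matrix();print(s["ee_pos"],T,T.T@([410,191,150]-s["ee_pos"]))
E
```

```text
[403.482 129.231 205.422] [[ 0.999  0.042  0.001]
 [ 0.042 -0.999  0.   ]
 [ 0.001  0.    -1.   ]] [  9.046 -61.446  55.426]
```

To row units: 85 mm / 1000 = 0.085, -61 mm / 1000 = -0.061.

Emit:
inch_along --increments '{"plan": [[0.009,-0.061,0,0,0],[0.009,-0.061,0,0,0],[0.009,-0.061,0.05,0,0],[0.009,-0.061,0.085,0,0],[0.009,-0.061,0.085,0,0],[0.009,-0.061,0.085,0,0]]}'

```text
time_s: 2.3
ee_pos: [410.8, 188.2, 120.7]
eef_rot: [3.141, 0.064, -0.001]
force: [0.4, 0.2, -0.2]
grip_width: 0.005
gripper_force: 0.0
```

```bash
python3 - <<'E'
from h import *
np.set_printoptions(precision=3,suppress=True)
s=status.sense();T=R.from_rotvec(s["eef_rot"]).as_matrix();print(s["ee_pos"],T[:,0])
a=[]
for n in("side","wrist"):
    p,d=eyes.capture(n); a.append(p[...,::-1])
    if n=="side": np.savez("s2.npz",p=p,d=d)
cv2.imwrite("pics/p3.png",np.vstack([cv2.resize(a[0][150:320,130:400],(790,497)) ]))
cv2.imwrite("pics/w3.png",a[1])
E
```

```text
[410.758 188.159 120.734] [ 0.999  0.041 -0.001]
```

View pics/p3.png

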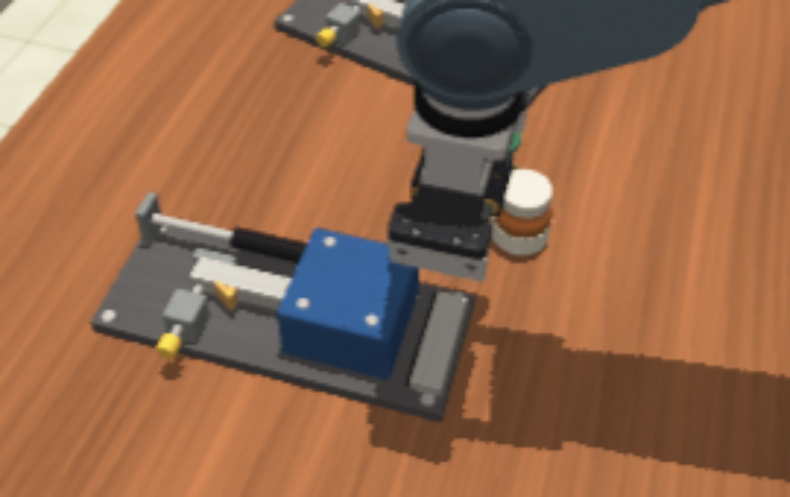

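View pics/w3.png

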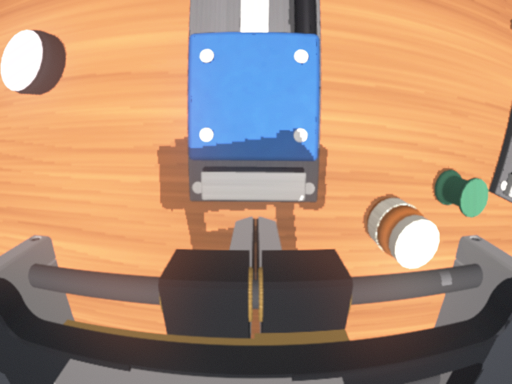

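The fingers are centred in front of the blue face (wrist view: block's front edge at row 158, fingertips at (257,222)). The jar, at (405,235), is clear to the side. Next I lower the fingers and touch the face.

To row units: 68 mm / 1000 = 0.068, 40 mm / 1000 = 0.04.

Emit:
inch_along --increments '{"plan": [[0,-0.003,0.04,0,0],[0,-0.003,0.068,0,0],[0,-0.003,0.068,0,0],[0.015,-0.003,0.068,0,0],[0.025,-0.003,0.068,0,0],[0.03,-0.003,0.068,0,0],[0.035,-0.003,0.068,0,0],[0.04,-0.003,0.068,0,0]]}'

```text
time_s: 3.2
ee_pos: [449.4, 193.3, 53.3]
eef_rot: [3.141, 0.065, -0.006]
force: [-7.7, -0.3, 6.2]
grip_width: 0.005
gripper_force: 4.0
```

To row units: 20 mm / 1000 = 0.02, 15 mm / 1000 = 0.015.

Emit:
inch_along --increments '{"plan": [[0.005,0,0,0,0],[0.01,0,0,0,0],[0.015,0,0,0,0],[0.02,0,0,0,0],[0.02,0,0,0,0]]}'

```text
time_s: 3.7
ee_pos: [468.9, 194.0, 53.2]
eef_rot: [3.14, 0.066, -0.008]
force: [-8.8, -1.3, 8.5]
grip_width: 0.003
gripper_force: 4.7
```

```bash
python3 - <<'E'
from h import *
np.set_printoptions(precision=1,suppress=True)
p,d=eyes.capture("side"); n="side"; h=cv2.cvtColor(p,cv2.COLOR_RGB2HSV)
cv2.imwrite("pics/p4.png",cv2.resize(p[150:320,130:400,::-1],(790,497)))
E
```

```text
(no output)
```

View pics/p4.png

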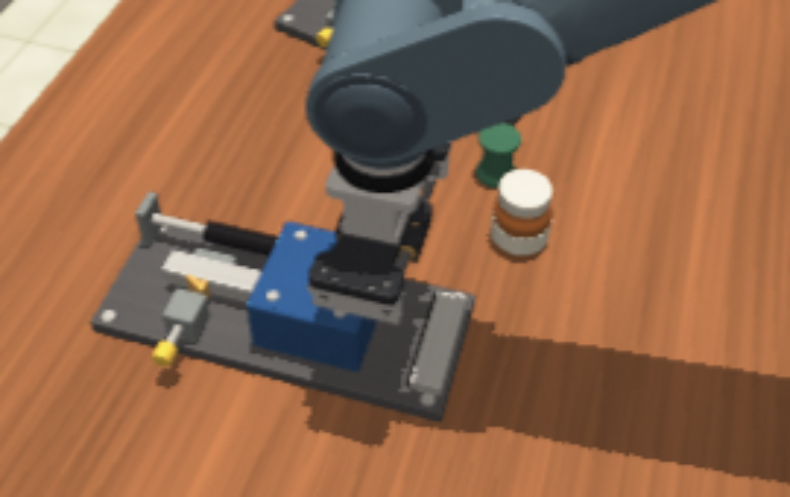

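The block has moved about 27 mm and the pin knob is pushed outward, near (165,352). I'll carry on to about 52 mm, raising the fingers slightly to relieve the vertical force.

To row units: 25 mm / 1000 = 0.025, 20 mm / 1000 = 0.02.

Emit:
inch_along --increments '{"plan": [[0.005,0,-0.002,0,0],[0.01,0,-0.004,0,0],[0.015,0,-0.004,0,0],[0.02,0,-0.004,0,0],[0.025,0,-0.004,0,0],[0.025,0,-0.004,0,0]]}'

```text
time_s: 4.35
ee_pos: [489.8, 194.7, 53.6]
eef_rot: [3.14, 0.065, -0.022]
force: [-10.6, -0.6, -5.3]
grip_width: 0.006
gripper_force: 5.2
```

```bash
python3 - <<'E'
from h import *
p,d=eyes.capture("side")
cv2.imwrite("pics/p5.png",cv2.resize(p[150:320,130:400,::-1],(790,497)))
E
```

```text
(no output)
```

View pics/p5.png

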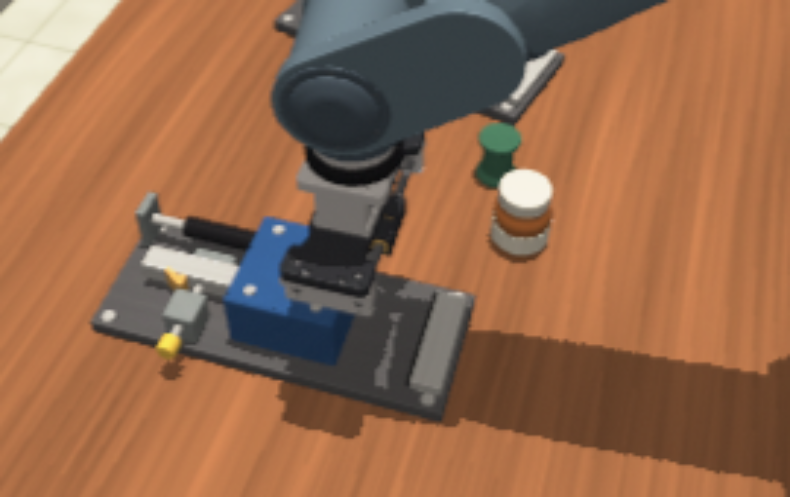

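The knob is back in at (168,346), as at the start, so the pin has snapped in behind the tooth. I'll push a few millimetres more for margin, then back off and lift clear.

To row units: -70 mm / 1000 = -0.07, -60 mm / 1000 = -0.06.

Emit:
inch_along --increments '{"plan": [[0.003,0,0,0,0],[0.005,0,0,0,0],[0.005,0,0,0,0],[-0.005,0,0,0,0],[-0.03,0,0,0,0],[-0.06,0,0,0,0],[-0.06,0,-0.04,0,0],[-0.06,0,-0.07,0,0]]}'

```text
time_s: 5.2
ee_pos: [434.8, 192.7, 128.0]
eef_rot: [-3.141, -0.066, -0.0]
force: [1.6, 0.0, -0.0]
grip_width: 0.003
gripper_force: 0.0
```

Emit:
inch_along --increments '{"plan": [[-0.02,0,-0.04,0,0],[-0.02,0,-0.07,0,0],[-0.02,0,-0.07,0,0],[-0.02,0,-0.07,0,0]]}'

```text
time_s: 5.6
ee_pos: [416.1, 191.9, 197.5]
eef_rot: [-3.141, -0.066, -0.004]
force: [-0.1, 1.0, -0.7]
grip_width: 0.003
gripper_force: 0.0
```

```bash
python3 - <<'E'
from h import *
np.set_printoptions(precision=1,suppress=True)
p,d=eyes.capture("side"); cv2.imwrite("pics/p6.png",cv2.resize(p[:,:,::-1],(790,592)))
n="top"; p,d=eyes.capture(n); p=p.astype(int)
m=big((p[...,2]>p[...,0]+40)&(p[...,2]>p[...,1]+30)); v,u=np.nonzero(m); P=dep(n,np.c_[u,v],d[m]); t=P[:,2]>72
print(cv2.minAreaRect(onz(n,np.c_[u,v][t],80)[:,:2].astype(np.float32)), P[t].max(0))
print(status.sense()["qd"])
E
```

```text
((538.7996826171875, 192.22027587890625), (93.25450134277344, 92.7181625366211), 1.145779013633728) [ 585.9  239.5 1426.3]
[ 0.  0.  0. -0.  0. -0.]
```

View pics/p6.png

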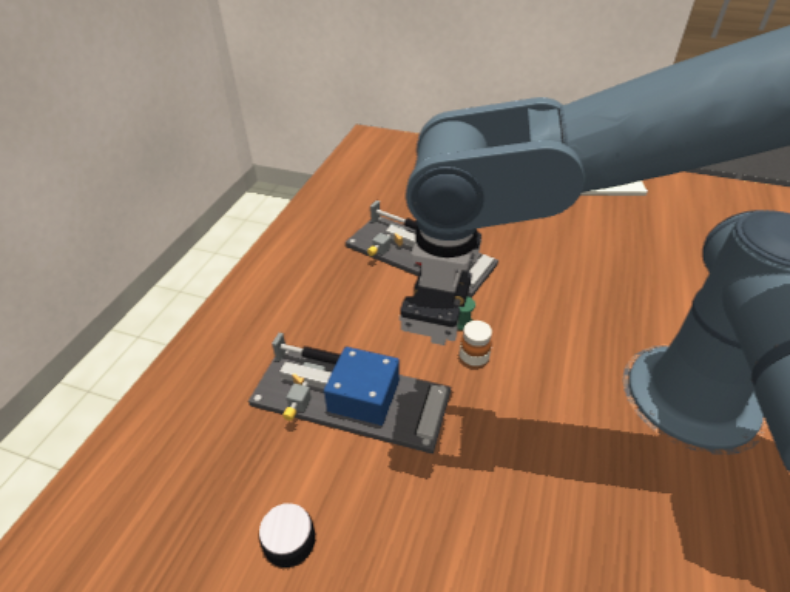

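The side view shows the blue block at (362,385) standing half open. From the top view its centre moved from 499 to 539 mm, a travel of 40 mm, so it is latched. The arm is clear and the jar is still standing at (476,343).

```bash
python3 -c "
from station import ctrl; print(ctrl.sign_off())"
```

```text
the job is handed in; nothing more can be done
None
```

The blue clamp is latched half open on its pin at about 40 mm of travel; the robot touched nothing else, and I handed the job in about 5.7 s into the 32 s limit.

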